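# Show the underside of a covered weight to the inspection camera

## Robot

A 6-joint arm with a two-finger parallel gripper is mounted at the origin on a cart in front of the work surface, level with it; the furniture and walls round the work are solid. World frame = base frame: x ahead of the robot, y to its left, z up, the work surface at z = 0. Lengths are in m, angles in rad, forces in N, time in s.
With the tool pointing down it reaches from about 0.375 to 0.925 m from the base axis. Payload 5.7 kg.
Tool frame: the origin (TCP) lies midway between the tips of the shut fingers; the grasp point (between the pads) lies 19 mm behind it; z points along the fingers, x is the direction in which the jaws open and shut, and the axes are right-handed (so a half turn about z gives the same grasp; the last joint's range is limited). The gripper opens to 88 mm and grips with 3 to 60 N. Pads are 20 mm wide; open, the fingers measure 115 mm over their backs; the gripper's body (75 mm by 178 mm) begins 61 mm behind the grasp point.
Start: joints at [1.042, 0.359, 1.51, -0, 1.272, -0.115], TCP at [0.241, 0.549, 0.197] pointing down, gripper open.
Joint ranges: [-2.97, 2.97], [-1.01, 2.36], [0.21, 2.38], [-0.96, 4.11], [0.2, 2.71], [-2.98, 2.98]. Speed limits (rad/s): [2.39, 2.39, 3.14, 3.14, 3.14, 3.14].

## Interface

Orientations are given as a unit quaternion [x, y, z, w].
In Python, from bench import move_ptp, servo_line, goto_joints, move_gripper, sleep, inverse_kinematics, capture, PlanningError, close_job, spot_in, silhouettes, current_clock, current_joint_pos, current_qvel, current_joint_torque, current_position, current_orientation, current_force, current_torque, current_finger_gap gives the robot as it stands. Calls block until the motion is done:
- move_ptp(position, orientation): joint-space move of the TCP to a pose.
- servo_line(position, orientation=None, rate=0.15, contact_N=None): straight line of the TCP; orientation=None keeps the orientation; rate is the mean speed in m/s. With contact_N (N) it stops when the force on the tool has changed by that much, and returns True; else False.
- goto_joints(angles): joint-space move.
- move_gripper(opening): finger opening in m; the grip force is fixed at half the most; returns when the fingers have stopped.
- sleep(seconds).
- inverse_kinematics(position, orientation): joint angles nearest the present ones, or None.
- capture(name): name is "scene" or "top" or "wrist"; returns a dict with "image" (480x640x3 uint8, blue, green, red), "range_z" (480x640 float32, m along the optical axis (not along the pixel's ray), 0 where there is no reading), "intrinsics" (3x3 intrinsics, pixels), "R" (3x3) and "t" (3): a world point X has camera coordinates R X + t. Camera axes: x right, y down, z forward; pixel columns grow to the right and rows downward; lengths in m; the calibration is good to about 2 mm. A picture is of the moment at which its call begins.
A pose or a line that the arm cannot do raises PlanningError and nothing moves.
- close_job(): hands the job in, once; it reports no verdict.
Trained networks look in the newest picture that a camera, given by its name, has taken for a name from the list of things; names that differ only in an ending like _2 or _b are one class to them, and where a whole thing is asked for, a point or a joint stands for the part that bears it (a point fixed in the world has none). Each returns a list of dicts, best first, with "conf" (0 to 1); they miss things now and then, are a little off and sometimes report something else, mostly with a low value. They report only what shows in the picture. A call takes as long as a camera call. They do not tell look-alikes from the thing itself.
- spot_in(camera, query): "xy" ([column, row] in pixels, amid what is visible of it).
- silhouettes(camera, query): "region" (480x640 bool, what is visible of it) and "xy" ([column, row] in pixels, amid what is visible of it).
Readings, each from a call of its own:
- current_clock(): time.
- current_joint_pos(): joint angles.
- current_qvel(): joint speeds.
- current_joint_torque(): joint torques, N m.
- current_position(): TCP position.
- current_orientation(): TCP orientation.
- current_force(): force on the tool from outside, world axes, zero at the start.
- current_torque(): the same for the moment, N m.
- current_finger_gap(): finger opening in m.
Only numpy, scipy, OpenCV 4.12 (cv2) and the standard library are available. Lean on these libraries where they do the work, as an engineer would, in place of code of your own. Each camera call takes 0.05 s, during which the arm holds its last target. There are 200 camera calls.

## Task

Show the underside of the steel weight to the inspection camera. The weight stands under the dust cover on the round wooden base: lift that cover off, set it over the identical spare cover on the bench so that the two nest fully and upright, and leave the pair standing where the spare stood; then pick up the weight and finish still holding it motionless in the air, its middle on the lens axis 100 mm in front of the lens, its flat underside facing squarely into the lens. Do not tip the weight over or disturb the camera or the other things on the bench.

Things in the scene. Friction and masses are not known exactly. Their poses are not given: they have to be found in the camera images.
- round_base: round wooden base disc, 100 mm across and 8 mm high, fixed to the bench; origin at the centre of its underside, z up. The weight stands on its middle, hidden under dust_cover.
- dust_cover: dust cover: a plain aluminium cup standing upside down on the round base, 80 mm high, tapered: 48 mm across outside at its closed flat top, 67 mm across at its open lower rim; wall 2.5 mm, top 3 mm thick, about 90 g. Origin at the centre of the open lower rim, z up to the closed top. It can be gripped across its tapered sides from above (about 54 mm across 25 mm below the top).
- spare_cover: identical empty aluminium cup, upside down directly on the bench; same size, origin and axes as dust_cover. When one is lowered over the other they wedge centred, the rim of the upper one about 38 mm above the rim of the lower.
- steel_weight: plain steel calibration weight, 0.5 kg nominal (varies), round, 58 mm high: body 37 mm across, with a neck and a small knob on top. Origin at the centre of its flat underside, z up towards the knob. Grip it across the body, about 25 mm above the underside, with the knob between the fingers.
- weight_mid (a point): middle of the steel weight: on its axis, 29 mm above its underside; axes as steel_weight
- weight_foot (a point): centre of the flat underside of the steel weight
- focus (a point): the point on the lens axis of the inspection camera, 100 mm in front of the lens, where weight_mid shall be; the z axis of this frame runs along the lens axis from the lens outward, so at the end the weight's own z axis (underside to knob) points the same way as this z, while the underside is turned to the lens. About 0.2 m above the bench; the axis points up and roughly towards the robot, 30 to 47 degrees from vertical.
- lens_front (a point): centre of the front of the lens of the inspection camera, a small black camera on a grey stand (base 84 mm square, about 130 mm high) at the back right of the bench; the stand is fixed, the head sits in a stiff hinge
- pan_foot: bystander, fixed: foot of a grey round weighing pan, about 110 mm across with its top 70 mm above the bench, standing behind and between the two covers; origin at the centre of the underside of the foot
- flux_tin: bystander: round yellow tin, 54 mm across, 20 mm high, origin at the centre of its underside
- load_cell: bystander: aluminium load cell bar 80 mm long, 20 mm high, origin at its underside
- brass_weight: bystander: small brass weight, 27 mm across, 34 mm high, standing; origin at the centre of its underside
Things that resemble listed ones, but are neither listed nor needed, are in the scene too. Leave any red look-alike of the part that bears focus alone.

How it is judged:
By the outcome, as a careful person would: the job done as asked, in the order asked, and still so for the second after the job is handed in, while the arm keeps its last pose, push and grip.
It also fails if it takes over 64 s, if anything falls off the work surface, if the arm or the gripper's body presses on something with over 40 N, if the wrist force passes 120 N, or if a joint passes its speed limit or range.

## Working session

There is one attempt and no reset: what is moved stays moved. The work goes in short steps, each a Python script; the robot and the scene stay as the last script left them, time stands still between calls to the robot, and variables do not carry over. Pictures are saved under pics/ and viewed, about 8 in all and at most 12, crops included, and the job is handed in when it is done.

```bash
mkdir -p pics; ls; cat > h.py <<'E'
import numpy as np, cv2
from bench import *
def cloud(c):
    K=c["intrinsics"];z=c["range_z"];v,u=np.mgrid[:480,:640]
    P=np.stack([(u-K[0,2])*z/K[0,0],(v-K[1,2])*z/K[1,1],z],-1)
    return (P-c["t"])@c["R"]   # R^T (P-t)
E
python3 - <<'E'
from h import *
for n in("scene","top"):
    c=capture(n);cv2.imwrite(f"pics/{n}0.png",c["image"]);W=cloud(c);np.savez(f"{n}0.npz",img=c["image"],W=W,z=c["range_z"],K=c["intrinsics"],R=c["R"],t=c["t"])
    print(n,"cam at",-c["R"].T@c["t"])
    for q in("dust_cover","spare_cover","round_base","lens_front","focus","pan_foot","flux_tin","load_cell","brass_weight","steel_weight"):
        for d in silhouettes(n,q)[:4]:
            m=d["region"]&(c["range_z"]>0); p=W[m]
            print(q,round(d["conf"],2),np.round(d["xy"]),m.sum(),np.round(np.median(p,0),3) if len(p) else 0, np.round(np.percentile(p,2,axis=0),3),np.round(np.percentile(p,98,axis=0),3))
print(current_clock())
E
```

```text
pics
scene cam at [-0.0923723  -0.71988424  0.62136555]
dust_cover 0.78 [265. 254.] 691 [0.432 0.203 0.053] [0.412 0.191 0.01 ] [0.463 0.238 0.09 ]
spare_cover 0.56 [342. 302.] 1049 [ 0.448 -0.108  0.046] [ 0.432 -0.123  0.   ] [ 0.481 -0.073  0.082]
round_base 0.53 [262. 270.] 317 [0.422 0.195 0.008] [ 0.392  0.172 -0.   ] [0.487 0.257 0.011]
lens_front 0.58 [484. 288.] 754 [ 0.664 -0.305  0.106] [ 0.648 -0.339  0.001] [ 0.828 -0.248  0.131]
focus 0.79 [416. 313.] 826 [ 0.489 -0.275  0.11 ] [ 0.472 -0.305  0.078] [ 0.531 -0.242  0.134]
focus 0.65 [483. 289.] 726 [ 0.663 -0.306  0.107] [ 0.648 -0.339  0.075] [ 0.707 -0.27   0.131]
pan_foot 0.62 [346. 268.] 281 [0.581 0.046 0.013] [0.559 0.025 0.004] [0.615 0.079 0.026]
pan_foot 0.34 [217. 257.] 99 [0.346 0.315 0.017] [0.336 0.307 0.001] [0.36  0.329 0.033]
flux_tin 0.78 [377. 377.] 642 [ 0.375 -0.292  0.02 ] [ 0.354 -0.312  0.003] [ 0.403 -0.264  0.023]
flux_tin 0.58 [258. 270.] 257 [0.418 0.196 0.008] [0.393 0.173 0.002] [0.484 0.257 0.011]
load_cell 0.88 [296. 294.] 328 [0.417 0.042 0.018] [0.403 0.007 0.002] [0.434 0.083 0.023]
to
[... 400 characters left out ...]
0.01 ] [0.472 0.247 0.091]
round_base 0.59 [249. 270.] 730 [0.431 0.214 0.008] [0.396 0.177 0.004] [0.486 0.271 0.012]
lens_front 0.88 [484. 141.] 680 [ 0.674 -0.292  0.112] [ 0.65  -0.332  0.086] [ 0.712 -0.266  0.13 ]
focus 0.7 [469. 227.] 696 [ 0.504 -0.258  0.115] [ 0.476 -0.294  0.086] [ 0.535 -0.235  0.134]
focus 0.62 [482. 143.] 670 [ 0.673 -0.291  0.112] [ 0.65  -0.331  0.087] [ 0.707 -0.265  0.13 ]
flux_tin 0.69 [466. 283.] 488 [ 0.382 -0.282  0.019] [ 0.358 -0.307  0.005] [ 0.405 -0.257  0.023]
load_cell 0.76 [317. 265.] 335 [0.421 0.05  0.02 ] [ 0.408  0.012 -0.001] [0.435 0.088 0.024]
brass_weight 0.5 [200. 300.] 141 [0.35  0.322 0.022] [0.337 0.312 0.001] [0.362 0.337 0.035]
1.1
```

```bash
python3 - <<'E'
import cv2,numpy as np
a=cv2.imread("pics/scene0.png");b=cv2.imread("pics/top0.png")
cv2.imwrite("pics/v1.png",np.vstack([cv2.resize(a[200:430,170:570],(800,460))[:300*1+130],]))
o=np.hstack([b[90:330,180:540]]);cv2.imwrite("pics/v2.png",cv2.resize(o,None,fx=2.2,fy=2.2,interpolation=cv2.INTER_CUBIC))
E
```

```text
(no output)
```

View pics/v1.png

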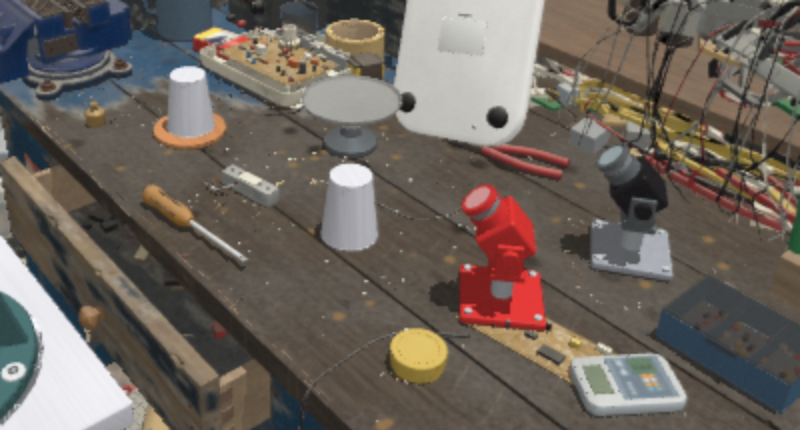

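View pics/v2.png

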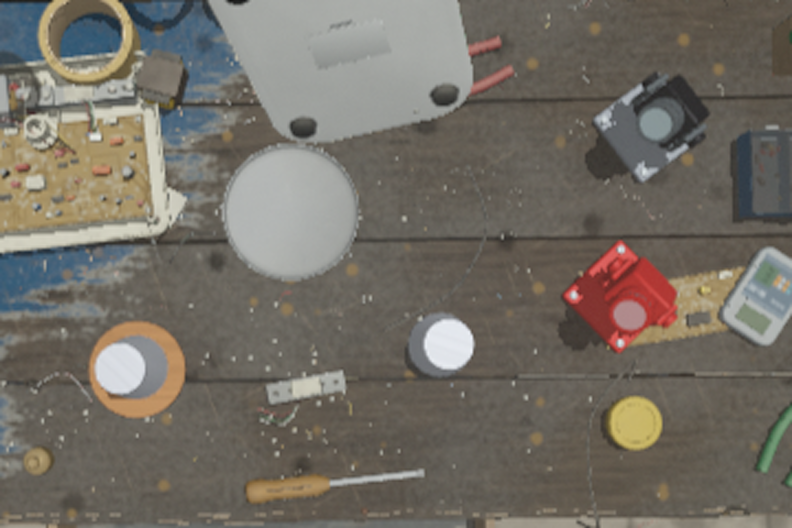

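Seen: dust cover on the wooden base (scene ≈265,254), spare cover directly on the bench (≈342,302). The two look-alike cameras are red on a red stand (≈416,313, leave alone) and black on a grey stand (≈484,288, the wanted one). Next I fit the positions.

```bash
cat >> h.py <<'E'
from scipy.optimize import least_squares
def fitcup(P,z0,guess):
    # P points near cup; axis vertical, radius r(z)=0.0335-(0.0095)*(z-z0)/.08; side+top rim
    h=P[:,2]-z0; s=(h>0.008)&(h<0.074)&(np.hypot(*(P[:,:2]-guess).T)<0.05); Q=P[s]; h=h[s]
    f=lambda p: np.hypot(Q[:,0]-p[0],Q[:,1]-p[1])-(0.0335-0.0095*h/0.08)
    r=least_squares(f,guess,loss="soft_l1",f_scale=0.002); return r.x,len(Q),np.median(abs(r.fun))
def fittop(P,z0,guess):
    s=(abs(P[:,2]-z0-0.08)<0.006)&(np.hypot(*(P[:,:2]-guess).T)<0.04)
    (c,r)=cv2.minEnclosingCircle(P[s][:,:2].astype(np.float32)); return np.array(c),r,P[s].mean(0),s.sum()
E
python3 - <<'E'
from h import *
for n in("scene","top"):
    d=np.load(n+"0.npz");W=d["W"][d["z"]>0]
    for nm,z0,g in(("dust",.008,[.445,.222]),("spare",0,[.463,-.085])):
        print(n,nm,fitcup(W,z0,g),fittop(W,z0,g))
    for nm,c in(("cam",[.68,-.3]),("red",[.51,-.265])):
        s=np.hypot(*(W[:,:2]-c).T)<.07; Q=W[s]; 
        for lo,hi in((.005,.02),(.02,.06),(.06,.09),(.09,.11),(.11,.12),(.12,.128),(.128,.15),(.15,.2)):
            q=Q[(Q[:,2]>lo)&(Q[:,2]<hi)]; print(nm,lo,len(q),np.round(q.mean(0),3) if len(q) else "")
    s=(W[:,2]>.062)&(W[:,2]<.08)&(np.hypot(*(W[:,:2]-[.57,.06]).T)<.09); print("pan",W[s].mean(0),s.sum())
E
```

```text
scene dust (array([0.4436739 , 0.22353084]), 487, np.float64(0.001165659892958061)) (array([0.44216782, 0.22153811]), 0.02629573829472065, array([0.44074605, 0.21783415, 0.08761099]), np.int64(156))
scene spare (array([ 0.46330813, -0.09064108]), 696, np.float64(0.0008603116509326037)) (array([ 0.46213382, -0.09278691]), 0.026178335770964622, array([ 0.45921356, -0.09454576,  0.0799298 ]), np.int64(252))
cam 0.005 841 [ 0.676 -0.315  0.011]
cam 0.02 138 [ 0.669 -0.321  0.044]
cam 0.06 267 [ 0.659 -0.325  0.079]
cam 0.09 331 [ 0.667 -0.315  0.099]
cam 0.11 194 [ 0.666 -0.298  0.114]
cam 0.12 84 [ 0.664 -0.29   0.123]
cam 0.128 33 [ 0.668 -0.291  0.13 ]
cam 0.15 0 
red 0.005 1038 [ 0.501 -0.283  0.012]
red 0.02 121 [ 0.495 -0.287  0.043]
red 0.06 259 [ 0.487 -0.295  0.078]
red 0.09 384 [ 0.493 -0.285  0.099]
red 0.11 211 [ 0.494 -0.272  0.115]
red 0.12 125 [ 0.487 -0.26   0.124]
red 0.128 87 [ 0.491 -0.26   0.132]
red 0.15 0 
pan [0.59458766 0.06092604 0.06769422] 1024
top dust (array([0.44348246, 0.226432  ]), 269, np.float64(0.0003624329967559063)) (array([0.4436273 , 0.22504251]), 0
[... 160 characters left out ...]
3275)) (array([ 0.46321726, -0.08814941]), 0.024562004953622818, array([ 0.46288538, -0.08783633,  0.07913306]), np.int64(416))
cam 0.005 645 [ 0.673 -0.29   0.009]
cam 0.02 33 [ 0.684 -0.295  0.056]
cam 0.06 191 [ 0.685 -0.304  0.084]
cam 0.09 266 [ 0.682 -0.303  0.101]
cam 0.11 260 [ 0.672 -0.289  0.114]
cam 0.12 115 [ 0.669 -0.283  0.124]
cam 0.128 36 [ 0.671 -0.286  0.13 ]
cam 0.15 0 
red 0.005 609 [ 0.507 -0.253  0.011]
red 0.02 15 [ 0.522 -0.244  0.057]
red 0.06 152 [ 0.518 -0.266  0.084]
red 0.09 281 [ 0.514 -0.268  0.099]
red 0.11 226 [ 0.501 -0.26   0.115]
red 0.12 137 [ 0.491 -0.251  0.124]
red 0.128 101 [ 0.494 -0.254  0.132]
red 0.15 0 
pan [0.59383368 0.06252685 0.06645547] 2997
```

```bash
python3 - <<'E'
from h import *
from scipy.spatial.transform import Rotation as Ro
c=capture("wrist");p=current_position();q=current_orientation();print(p,q)
R=Ro.from_quat(q).as_matrix();C=-c["R"].T@c["t"];print("cam in tool",R.T@(C-p),"axes in tool\n",np.round(R.T@c["R"].T,3),c["intrinsics"])
for yaw in np.arange(0,181,30):
  for P in([.447,.222,.044],[.447,.222,.15],[.463,-.085,.2],[.463,-.085,.074]):
    o=(Ro.from_euler("z",yaw,degrees=True)*Ro.from_euler("x",180,degrees=True)).as_quat()
    print(yaw,P,np.round(inverse_kinematics(P,o),2) if inverse_kinematics(P,o) is not None else None)
E
```

```text
[0.24125039 0.5493267  0.19672631] [ 8.37294273e-01  5.46752501e-01 -3.97670080e-05  2.55061559e-05]
cam in tool [-1.00812021e-04 -8.26680006e-02 -1.87997338e-01] axes in tool
 [[ 1.    -0.001 -0.   ]
 [ 0.001  0.954  0.301]
 [ 0.    -0.301  0.954]] [[428.62789839   0.         310.28067645]
 [  0.         428.62789839 242.65157784]
 [  0.           0.           1.        ]]
0 [0.447, 0.222, 0.044] [ 0.32  0.42  1.89 -0.    0.84  0.32]
0 [0.447, 0.222, 0.15] [ 0.32  0.27  1.78 -0.    1.09  0.32]
0 [0.463, -0.085, 0.2] [-0.33  0.17  1.77 -0.    1.2  -0.33]
0 [0.463, -0.085, 0.074] [-0.33  0.34  1.92 -0.    0.88 -0.33]
30 [0.447, 0.222, 0.044] [ 0.32  0.42  1.89 -0.    0.84 -0.2 ]
30 [0.447, 0.222, 0.15] [ 0.32  0.27  1.78 -0.    1.09 -0.2 ]
30 [0.463, -0.085, 0.2] [-0.33  0.17  1.77 -0.    1.2  -0.85]
30 [0.463, -0.085, 0.074] [-0.33  0.34  1.92 -0.    0.88 -0.85]
60 [0.447, 0.222, 0.044] [ 0.32  0.42  1.89 -0.    0.84 -0.72]
60 [0.447, 0.222, 0.15] [ 0.32  0.27  1.78 -0.    1.09 -0.72]
60 [0.463, -0.085, 0.2] [-0.33  0.17  1.77 -0.    1.2  -1.38]
60 [0.463, -0.085, 0.074] [-0.33  0.34
[... 341 characters left out ...]
120 [0.447, 0.222, 0.15] [ 0.32  0.27  1.78 -0.    1.09 -1.77]
120 [0.463, -0.085, 0.2] [-0.33  0.17  1.77  0.    1.2  -2.42]
120 [0.463, -0.085, 0.074] [-0.33  0.34  1.92  0.    0.88 -2.42]
150 [0.447, 0.222, 0.044] [ 0.32  0.42  1.89  0.    0.84 -2.3 ]
150 [0.447, 0.222, 0.15] [ 0.32  0.27  1.78  0.    1.09 -2.3 ]
150 [0.463, -0.085, 0.2] [-0.33  0.17  1.77  0.    1.2  -2.95]
150 [0.463, -0.085, 0.074] [-0.33  0.34  1.92  0.    0.88 -2.95]
180 [0.447, 0.222, 0.044] [ 0.32  0.42  1.89  0.    0.84 -2.82]
180 [0.447, 0.222, 0.15] [ 0.32  0.27  1.78  0.    1.09 -2.82]
180 [0.463, -0.085, 0.2] [-0.33  0.17  1.77  0.    1.2   2.81]
180 [0.463, -0.085, 0.074] [-0.33  0.34  1.92  0.    0.88  2.81]
```

```bash
cat >> h.py <<'E'
from scipy.spatial.transform import Rotation as Ro
def down(yaw): return (Ro.from_euler("z",yaw,degrees=True)*Ro.from_euler("x",180,degrees=True)).as_quat()
E
python3 - <<'E'
from h import *
move_ptp([.4435,.2255,.16],down(90))
c=capture("wrist");cv2.imwrite("pics/w1.png",c["image"]);W=cloud(c)[c["range_z"]>0]
print(fitcup(W,.008,[.4435,.2255]),fittop(W,.008,[.4435,.2255]),current_clock(),current_force())
b=W[(abs(W[:,2]-.008)<.003)&(np.hypot(*(W[:,:2]-[.4435,.2255]).T)<.06)];print(len(b),b.min(0),b.max(0),cv2.minEnclosingCircle(b[:,:2].astype(np.float32)))
E
```

```text
(array([0.44610248, 0.22339528]), 2256, np.float64(0.0002105958446608526)) (array([0.44494385, 0.22343008]), 0.0245687086135149, array([0.44389063, 0.22345884, 0.08778624]), np.int64(4367)) 2.625 [-0.68850545  0.45174978  0.05102021]
5119 [0.39337028 0.17328143 0.00528247] [0.48296446 0.27238905 0.01099699] ((0.4429031014442444, 0.2227022647857666), 0.04991258308291435)
```

View pics/w1.png

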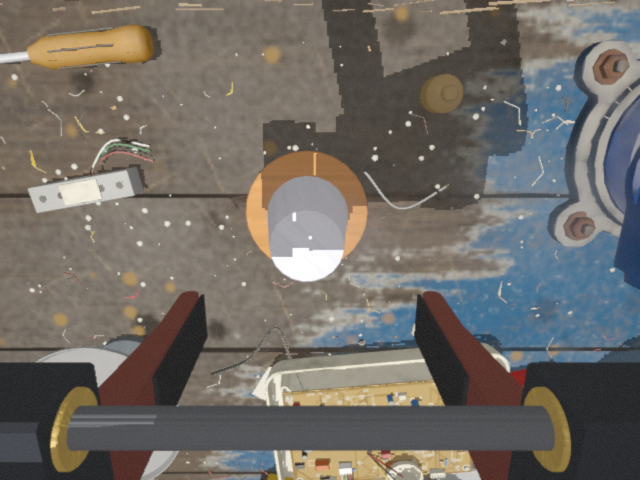

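```bash
python3 - <<'E'
from h import *
o=down(90)
print(servo_line([.4448,.2236,.044],o,rate=.15,contact_N=8))
move_gripper(.03);print(current_finger_gap(),current_force(),current_clock())
servo_line([.4448,.2236,.15],o,rate=.15);print(current_finger_gap(),current_force())
servo_line([.4645,-.0895,.15],o,rate=.25)
c=capture("scene");cv2.imwrite("pics/s2.png",c["image"][200:400,200:500]);print(current_clock())
c=capture("wrist");W=cloud(c)[c["range_z"]>0];print("spare",fitcup(W,0,[.4645,-.0895]))
E
python3 -c "
import cv2;a=cv2.imread('pics/s2.png');cv2.imwrite('pics/s2.png',cv2.resize(a,None,fx=2.5,fy=2.5))"
```

```text
False
0.050965040817889475 [-0.28009906  0.28356134  1.32455648] 4.2333
0.05089628375010523 [-0.18759566 -0.5886058  -1.45510315]
6.55
spare (array([ 0.46539012, -0.09063888]), 1983, np.float64(0.00020193301298081223))
```

View pics/s2.png

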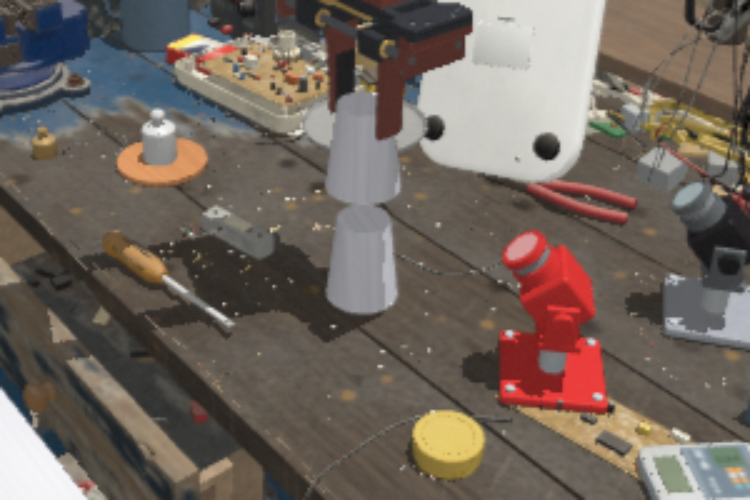

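```bash
python3 - <<'E'
from h import *
o=down(90);P=[.4650,-.0902]
servo_line([*P,.10],o,rate=.15)
print(servo_line([*P,.066],o,rate=.04,contact_N=10),current_position(),current_force(),current_finger_gap())
move_gripper(.086);servo_line([*P,.19],o,rate=.2)
c=capture("wrist");W=cloud(c)[c["range_z"]>0]
s=(np.hypot(*(W[:,:2]-P).T)<.045)&(W[:,2]>.1);print("topz",np.median(W[s][:,2]),W[s].mean(0),np.linalg.svd(W[s]-W[s].mean(0),full_matrices=False)[2][2])
print(fitcup(W[W[:,2]>.05],.038,P))
c=capture("scene");np.savez("s3.npz",W=cloud(c));cv2.imwrite("pics/s3.png",cv2.resize(c["image"][200:400,200:500],None,fx=2.5,fy=2.5));print(current_clock())
E
```

```text
True [ 0.46462322 -0.09027573  0.07503589] [ 0.4275869  -0.62619491  0.77719474] 0.050632631755784516
topz 0.3098336365317887 [ 0.44859167 -0.08946988  0.26646869] [ 0.99208444 -0.02030429  0.12392017]
(array([ 0.4654579 , -0.09058999]), 2193, np.float64(0.00016038152908492628))
9.25
```

View pics/s3.png

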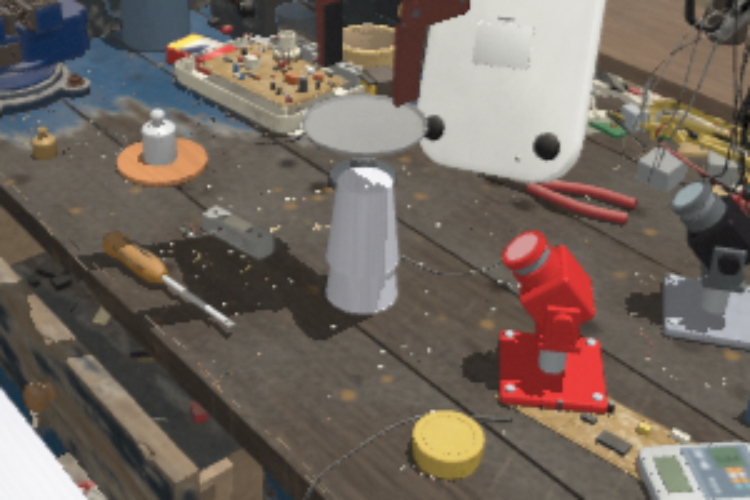

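```bash
python3 - <<'E'
from h import *
W=np.load("s3.npz")["W"].reshape(-1,3);s=(np.hypot(*(W[:,:2]-[.465,-.09]).T)<.04)&(W[:,2]>.105);print("top z",np.percentile(W[s][:,2],[10,50,90]))
move_ptp([.60,-.29,.27],down(90))
c=capture("wrist");sl=silhouettes("wrist","lens_front");sp=spot_in("wrist","lens_front");W=cloud(c)
np.savez("w4.npz",img=c["image"],W=W,z=c["range_z"],K=c["intrinsics"],R=c["R"],t=c["t"],m=sl[0]["region"])
for d in sl: print("sil",d["conf"],d["xy"],d["region"].sum())
for d in sp: print("spot",d["conf"],d["xy"],W[int(d["xy"][1]),int(d["xy"][0])])
cv2.imwrite("pics/w4.png",c["image"]);print(current_clock())
E
```

```text
top z [0.30932427 0.4471659  0.52947299]
sil 0.92 [336.9, 92.0] 5905
sil 0.68 [299.3, 293.5] 3826
spot 0.93 [297.7, 293.1] [ 0.66757857 -0.30027319  0.11971309]
spot 0.64 [337.1, 91.7] [ 0.50459479 -0.2691371   0.12284049]
10.4
```

View pics/w4.png

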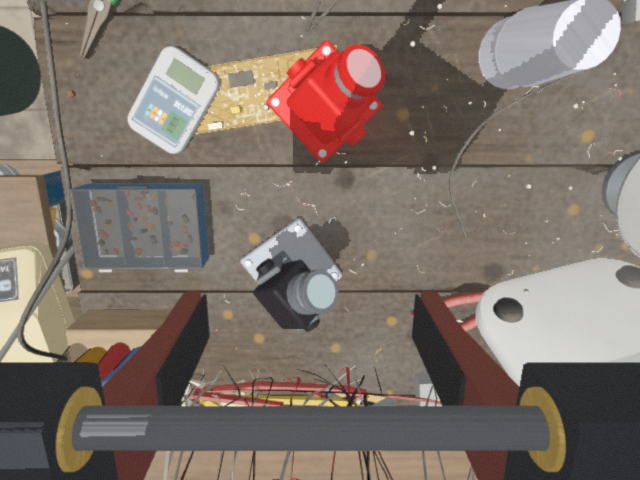

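```bash
cat >> h.py <<'E'
def plane(P):
    m=P.mean(0);s=np.ones(len(P),bool)
    for _ in range(6):
        m=P[s].mean(0);n=np.linalg.svd(P[s]-m,full_matrices=False)[2][2];d=(P-m)@n;s=abs(d)<max(.0006,2*np.median(abs(d[s])))
    n=n*np.sign(n[2]);return m,n,s
def lens(W,z,seed,thr=.0012,rad=.03):
    """grow plane from seed pixel, ellipse centre on plane"""
    v,u=np.mgrid[:480,:640];s=(np.hypot(u-seed[0],v-seed[1])<9)&(z>0)
    m,n,_=plane(W[s])
    for _ in range(4):
        k=(abs((W-m)@n)<thr)&(np.linalg.norm(W-m,axis=-1)<rad)&(z>0)
        l,lab=cv2.connectedComponents(k.astype(np.uint8),connectivity=4);k=lab==lab[int(seed[1]),int(seed[0])]
        m,n,_=plane(W[k])
    e=Ro.align_vectors([[0,0,1]],[n])[0];q=e.apply(W[k]-m)[:,:2];c,r=cv2.minEnclosingCircle(q.astype(np.float32))
    return m,m+e.inv().apply([c[0],c[1],0]),r,n,k
E
python3 - <<'E'
from h import *
d=np.load("w4.npz");W=d["W"];z=d["z"]
for thr in(.0008,.0012,.002):
    m,c,r,n,k=lens(W,z,(319,291),thr);print(thr,np.round(m,4),np.round(c,4),round(r,4),np.round(n,3),k.sum(),"tilt",np.degrees(np.arccos(n[2])))
# barrel: print local grid of points
im=d["img"][225:345,230:360].copy();cv2.imwrite("pics/w4c.png",cv2.resize(im,None,fx=6,fy=5,interpolation=cv2.INTER_CUBIC)[:600])
g=W[291,290:345:3];print(np.round(np.c_[g,z[291,290:345:3]],4))
E
```

```text
0.0008 [ 0.6649 -0.28    0.1204] [ 0.6649 -0.28    0.1204] 0.0192 [-0.402  0.554  0.729] 953 tilt 43.17857447239837
0.0012 [ 0.665  -0.2801  0.1205] [ 0.6646 -0.28    0.1202] 0.0195 [-0.402  0.55   0.732] 1190 tilt 42.979636511972444
0.002 [ 0.6649 -0.2801  0.1205] [ 0.6646 -0.28    0.1202] 0.0195 [-0.401  0.549  0.733] 1272 tilt 42.8215754926074
[[ 0.6681 -0.3065  0.1142  0.3723]
 [ 0.6666 -0.3038  0.1178  0.3685]
 [ 0.667  -0.3012  0.1169  0.3695]
 [ 0.6634 -0.2984  0.1251  0.3605]
 [ 0.6614 -0.2958  0.1296  0.3556]
 [ 0.6618 -0.2933  0.1285  0.3568]
 [ 0.6619 -0.2908  0.1283  0.357 ]
 [ 0.6626 -0.2883  0.1268  0.3587]
 [ 0.6635 -0.2858  0.1248  0.3609]
 [ 0.6643 -0.2832  0.1229  0.3629]
 [ 0.6648 -0.2807  0.122   0.3639]
 [ 0.6659 -0.278   0.1193  0.3668]
 [ 0.6664 -0.2754  0.1183  0.3679]
 [ 0.6676 -0.2727  0.1155  0.3709]
 [ 0.6677 -0.2701  0.1153  0.3712]
 [ 0.6688 -0.2673  0.1129  0.3738]
 [ 0.6699 -0.2645  0.1104  0.3765]
 [ 0.7204 -0.2528 -0.0039  0.5007]
 [ 0.7216 -0.2491 -0.0065  0.5035]]
```

View pics/w4c.png

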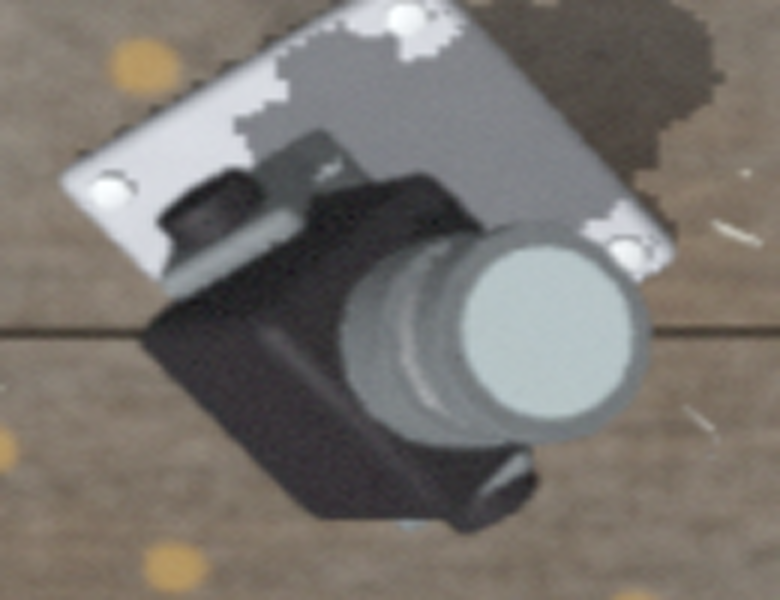

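```bash
python3 - <<'E'
from h import *
d=np.load("w4.npz");c=np.array([.6648,-.28,.1203]);n=np.array([-.401,.55,.732]);n/=np.linalg.norm(n)
for s in(0,.01,.02,.03):
    p=d["K"]@(d["R"]@(c-s*n)+d["t"]);print("proj",s,p[:2]/p[2], "crop", (p[0]/p[2]-230)*6,(p[1]/p[2]-225)*5)
F=c+.1*n;print("F",F)
h=np.cross([0,0,1],n);h/=np.linalg.norm(h);u=np.cross(n,h)
for a in range(0,360,20):
    x=np.cos(np.radians(a))*h+np.sin(np.radians(a))*u; z=-n; y=np.cross(z,x);R=np.c_[x,y,z];q=Ro.from_matrix(R).as_quat()
    j=inverse_kinematics(F-.023*n,q);j2=inverse_kinematics(F+.1*n,q)
    print(a,"cam dir",np.round(-y,2),None if j is None else np.round(j,2),None if j2 is None else np.round(j2,2))
E
```

```text
proj 0 [320.72093659 290.25209335] crop 544.3256195156163 326.26046675244453
proj 0.01 [314.16820896 291.09716896] crop 505.0092537714519 330.48584480564017
proj 0.02 [307.89612957 291.90605064] crop 467.37677742220956 334.5302532000528
proj 0.03 [301.8870465  292.68101487] crop 431.3222790090988 338.40507437007346
F [ 0.62468244 -0.22497592  0.19353205]
0 cam dir [ 0.43 -0.59  0.68] None None
20 cam dir [ 0.68 -0.35  0.64] None [-0.04  0.15  1.92 -0.88  0.77  2.69]
40 cam dir [ 0.85 -0.07  0.52] None [-0.04  0.15  1.92 -0.88  0.77  2.34]
60 cam dir [0.92 0.21 0.34] None [-0.04  0.15  1.92 -0.88  0.77  1.99]
80 cam dir [0.87 0.48 0.12] None [-0.04  0.15  1.92 -0.88  0.77  1.64]
100 cam dir [ 0.72  0.68 -0.12] None [-0.04  0.15  1.92 -0.88  0.77  1.29]
120 cam dir [ 0.48  0.81 -0.34] None [-0.04  0.15  1.92 -0.88  0.77  0.94]
140 cam dir [ 0.19  0.83 -0.52] None [-0.04  0.15  1.92 -0.88  0.77  0.59]
160 cam dir [-0.13  0.76 -0.64] None [-0.04  0.15  1.92 -0.88  0.77  0.25]
180 cam dir [-0.43  0.59 -0.68] None [-0.04  0.15  1.92 -0.88  0.77 -0.1 ]
200 cam dir [-0.68  0.35 -0.64] None [-0.04  0.15  1.92 -0.88  0.77 -0.45]
220 cam dir [-0.85  0.07 -0.52] None [-0.04  0.15  1.92 -0.88  0.77 -0.8 ]
240 cam dir [-0.92 -0.21 -0.34] None [-0.04  0.15  1.92 -0.88  0.77 -1.15]
260 cam dir [-0.87 -0.48 -0.12] None [-0.04  0.15  1.92 -0.88  0.77 -1.5 ]
280 cam dir [-0.72 -0.68  0.12] None [-0.04  0.15  1.92 -0.88  0.77 -1.85]
300 cam dir [-0.48 -0.81  0.34] None [-0.04  0.15  1.92 -0.88  0.77 -2.2 ]
320 cam dir [-0.19 -0.83  0.52] None [-0.04  0.15  1.92 -0.88  0.77 -2.55]
340 cam dir [ 0.13 -0.76  0.64] None [-0.04  0.15  1.92 -0.88  0.77 -2.9 ]
```

```bash
cat >> h.py <<'E'
def final_pose(c,n,a,phi,back=0.,D=.1,g=.025):
    """tool pose with weight axis=n, jaw axis at roll a, tool pitched phi about jaw axis; g: grasp height above underside"""
    n=n/np.linalg.norm(n);h=np.cross([0,0,1],n);h/=np.linalg.norm(h);u=np.cross(n,h)
    x=np.cos(a)*h+np.sin(a)*u;z=Ro.from_rotvec(phi*x).apply(-n);R=np.c_[x,np.cross(z,x),z]
    G=c+(D+back-.029+g)*n
    return G+.019*z,Ro.from_matrix(R).as_quat()
E
python3 - <<'E'
from h import *
c=np.array([.6648,-.28,.1203]);n=np.array([-.401,.55,.732])
for b in(.02,.04,.06,.08):
    p,q=final_pose(c,n,np.pi,0,b);j=inverse_kinematics(p,q);print("back",b,None if j is None else np.round(j,3))
lo=np.array([-2.97,-1.01,.21,-.96,.2,-2.98]);hi=np.array([2.97,2.36,2.38,4.11,2.71,2.98])
for phi in np.radians([-35,-25,-20,-15,-10,-5,5,10,15,20,25,35]):
    best=[]
    for a in np.radians(range(0,360,15)):
        p,q=final_pose(c,n,a,phi);j=inverse_kinematics(p,q)
        if j is not None: best.append((np.min(np.minimum(j-lo,hi-j)),round(np.degrees(a)),np.round(j,2)))
    best.sort(key=lambda t:-t[0]);print(round(np.degrees(phi)),len(best),best[:3])
E
```

```text
back 0.02 None
back 0.04 None
back 0.06 None
back 0.08 [-0.088  0.216  1.929 -0.944  0.686 -0.054]
-35 17 [(np.float64(0.8490137362239376), 0, array([-0.41,  0.42,  1.49, -0.08,  1.11,  2.13])), (np.float64(0.785572365995262), 345, array([-0.49,  0.37,  1.58,  0.08,  0.99,  2.19])), (np.float64(0.7357043640180425), 15, array([-0.33,  0.47,  1.42, -0.22,  1.22,  2.05]))]
-25 18 [(np.float64(0.7030280351777078), 0, array([-0.35,  0.36,  1.63, -0.22,  0.9 ,  2.27])), (np.float64(0.6204720684498342), 15, array([-0.29,  0.4 ,  1.57, -0.34,  1.  ,  2.16])), (np.float64(0.5863535132979976), 345, array([-0.41,  0.32,  1.7 , -0.09,  0.79,  2.37]))]
-20 14 [(np.float64(0.599369185487308), 0, array([-0.32,  0.34,  1.69, -0.32,  0.8 ,  2.38])), (np.float64(0.5393577259294777), 15, array([-0.27,  0.37,  1.65, -0.42,  0.89,  2.25])), (np.float64(0.4671323886898704), 345, array([-0.37,  0.31,  1.75, -0.22,  0.7 ,  2.51]))]
-15 10 [(np.float64(0.4590922139164664), 0, array([-0.28,  0.33,  1.75, -0.45,  0.71,  2.52])), (np.float64(0.43352111618679423), 15, array([-0.24,  0.36,  1.72, -0.53,  0.79,  2
[... 1613 characters left out ...]
 195, array([-0.27,  0.37,  1.65, -0.42,  0.89, -0.9 ])), (np.float64(0.4964393119871728), 165, array([-0.37,  0.31,  1.75, -0.22,  0.7 , -0.63]))]
25 18 [(np.float64(0.7030280351777078), 180, array([-0.35,  0.36,  1.63, -0.22,  0.9 , -0.87])), (np.float64(0.6204720684498342), 195, array([-0.29,  0.4 ,  1.57, -0.34,  1.  , -0.98])), (np.float64(0.5863535132979971), 165, array([-0.41,  0.32,  1.7 , -0.09,  0.79, -0.77]))]
35 17 [(np.float64(0.8822875280240527), 180, array([-0.41,  0.42,  1.49, -0.08,  1.11, -1.01])), (np.float64(0.785572365995262), 165, array([-0.49,  0.37,  1.58,  0.08,  0.99, -0.95])), (np.float64(0.7357043640180425), 195, array([-0.33,  0.47,  1.42, -0.22,  1.22, -1.09]))]
```

```bash
python3 - <<'E'
from h import *
c=np.array([.6648,-.28,.1203]);n=np.array([-.401,.55,.732])
p,q=final_pose(c,n,np.pi,np.radians(15),.06);print(p,inverse_kinematics(p,q))
move_ptp(p,q)
k0=None;C=[];N=[]
for i in range(2):
    s=capture("wrist");W=cloud(s);z=s["range_z"];pr=s["intrinsics"]@(s["R"]@c+s["t"]);px=pr[:2]/pr[2]
    v=-s["R"].T@s["t"]-c;print("px",px,"view angle",np.degrees(np.arccos(v@n/np.linalg.norm(v)/np.linalg.norm(n))))
    m,cc,r,nn,k=lens(W,z,px,.0015);print(np.round(m,4),np.round(cc,4),round(r,4),np.round(nn,4),k.sum())
im=s["image"].copy();im[k]=im[k]//2+np.array([0,100,0],np.uint8);cv2.imwrite("pics/w5.png",im);np.savez("w5.npz",W=W,z=z,img=s["image"])
print(current_clock())
E
```

```text
[ 0.60745762 -0.20135085  0.21775335] [-0.23416744  0.23965714  1.76054612 -0.43446583  0.80702835 -0.61395244]
px [310.05430725 268.49060124] view angle 6.0091954813082085
[ 0.6652 -0.2794  0.1199] [ 0.6652 -0.2797  0.1201] 0.019 [-0.3943  0.5508  0.7356] 1613
px [310.16479283 268.25341458] view angle 5.981532289973928
[ 0.6658 -0.2793  0.1201] [ 0.6653 -0.2796  0.1201] 0.0189 [-0.398   0.5499  0.7343] 1625
11.85
```

View pics/w5.png

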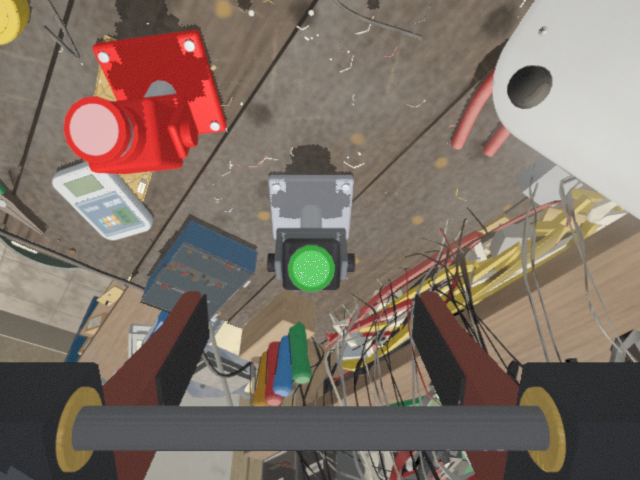

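```bash
cat >> h.py <<'E'
PHI=np.radians(15);GH=.027
LC=np.array([.6653,-.2797,.1201]);LN=np.array([-.3965,.5503,.735]);LN/=np.linalg.norm(LN)
def grasp_pose(xy,zfoot,psi,phi=PHI,g=GH):
    x=np.array([np.cos(psi),np.sin(psi),0]);z=Ro.from_rotvec(phi*x).apply([0,0,-1]);R=np.c_[x,np.cross(z,x),z]
    return np.array([*xy,zfoot+g])+.019*z,Ro.from_matrix(R).as_quat()
E
python3 - <<'E'
from h import *
g=np.array([.4445,.2232])
for psi in range(0,181,15):
    a=grasp_pose(g,.008,np.radians(psi));b=grasp_pose(g,.15,np.radians(psi));r=[inverse_kinematics(*a),inverse_kinematics(*b)]
    print(psi,[None if j is None else np.round(j,2) for j in r])
move_ptp(*grasp_pose(g,.12,np.radians(75)))
s=capture("wrist");W=cloud(s)[s["range_z"]>0];cv2.imwrite("pics/w6.png",s["image"])
Q=W[(W[:,2]>.012)&(W[:,2]<.09)&(np.hypot(*(W[:,:2]-g).T)<.035)]
print(len(Q),Q.min(0),Q.max(0))
for lo,hi in((.012,.04),(.015,.035),):
    B=Q[(Q[:,2]>lo)&(Q[:,2]<hi)];r=least_squares(lambda p:np.hypot(B[:,0]-p[0],B[:,1]-p[1])-.0185,g,loss="soft_l1",f_scale=.001);print(r.x,len(B),np.median(abs(r.fun)))
T=Q[Q[:,2]>Q[:,2].max()-.008];print("knob",T.mean(0));print(np.histogram(Q[:,2],np.arange(.01,.075,.005)),current_clock())
E
```

```text
0 [array([ 0.12,  0.45,  2.  ,  0.41,  0.7 , -0.2 ]), array([ 0.12,  0.22,  1.86,  0.3 ,  1.05, -0.03])]
15 [array([ 0.12,  0.48,  1.94,  0.37,  0.79, -0.41]), array([ 0.12,  0.26,  1.81,  0.29,  1.13, -0.27])]
30 [array([ 0.13,  0.5 ,  1.89,  0.32,  0.88, -0.61]), array([ 0.13,  0.29,  1.76,  0.26,  1.2 , -0.5 ])]
45 [array([ 0.16,  0.52,  1.83,  0.26,  0.96, -0.79]), array([ 0.16,  0.32,  1.71,  0.22,  1.27, -0.71])]
60 [array([ 0.19,  0.54,  1.78,  0.2 ,  1.02, -0.98]), array([ 0.19,  0.35,  1.66,  0.18,  1.33, -0.92])]
75 [array([ 0.23,  0.56,  1.74,  0.14,  1.07, -1.16]), array([ 0.23,  0.38,  1.62,  0.12,  1.37, -1.12])]
90 [array([ 0.27,  0.57,  1.71,  0.08,  1.11, -1.34]), array([ 0.27,  0.39,  1.6 ,  0.07,  1.4 , -1.32])]
105 [array([ 0.32,  0.58,  1.7 ,  0.02,  1.12, -1.53]), array([ 0.32,  0.4 ,  1.58,  0.01,  1.42, -1.52])]
120 [array([ 0.36,  0.58,  1.69, -0.05,  1.12, -1.71]), array([ 0.36,  0.41,  1.58, -0.04,  1.42, -1.72])]
135 [array([ 0.4 ,  0.58,  1.7 , -0.11,  1.11, -1.89]), array([ 0.4 ,  0.4 ,  1.59, -0.1 ,  1.4 , -1.93])]
150 [array([ 0.44,  0.57,  1.73, -0.17,  1.07, -2.08]), array([ 0.44,  0.39,  1.61, -0.15,  1.37, -2.13])]
165 [array([ 0.48,  0.55,  1.76, -0.23,  1.02, -2.27]), array([ 0.48,  0.37,  1.64, -0.2 ,  1.32, -2.34])]
180 [array([ 0.5 ,  0.54,  1.8 , -0.28,  0.95, -2.46]), array([ 0.5 ,  0.34,  1.68, -0.24,  1.26, -2.55])]
2427 [0.42336315 0.20594609 0.01267696] [0.4603869  0.24266903 0.06844296]
[0.44191657 0.22435229] 63 2.46766339526798e-05
[0.44191645 0.22437232] 44 2.7965621605082966e-05
knob [0.44153492 0.22444633 0.06531382]
(array([   3,    9,   13,   10,   12,   16,   41, 1433,  361,    2,  174,
        353]), array([0.01 , 0.015, 0.02 , 0.025, 0.03 , 0.035, 0.04 , 0.045, 0.05 ,
       0.055, 0.06 , 0.065, 0.07 ])) 13.5167
```

```bash
cat >> h.py <<'E'
def knob():
    """visible weight points in tool frame near grasp axis -> knob centre & shoulder plane"""
    s=capture("wrist");W=cloud(s)[s["range_z"]>0];p=current_position();R=Ro.from_quat(current_orientation()).as_matrix()
    L=(W-p)@R; return s,L
E
python3 - <<'E'
from h import *
P=[.4419,.2244];psi=np.radians(75)
p,q=grasp_pose(P,.008,psi)
servo_line(grasp_pose(P,.06,psi)[0],q,rate=.15)
print(servo_line(p,q,rate=.08,contact_N=6),current_position()-p)
f0=current_force()
move_gripper(.028);print("gap",current_finger_gap(),current_force()-f0,current_clock())
s,L=knob();np.save("L0.npy",L)
servo_line(grasp_pose(P,.14,psi)[0],q,rate=.12);sleep(.2)
print("gap",current_finger_gap(),current_force()-f0,current_torque())
s2,L2=knob();np.save("L1.npy",L2)
a=s2["image"];cv2.imwrite("pics/w7.png",a)
for X in(L,L2):
    k=X[(abs(X[:,0])<.017)&(abs(X[:,1])<.03)&(X[:,2]<-.01)&(X[:,2]>-.06)];k=k[k[:,1]<.02]
    print(len(k),k.mean(0),k.min(0),k.max(0))
E
```

```text
False [1.84855158e-04 7.51787286e-05 9.86064151e-05]
gap 0.034562794791653396 [ 0.93827626 -0.82864572  0.46920103] 15.725
gap 0.03477236150213384 [ 0.58019767 -0.37664905 -5.5221489 ] [-0.07408443 -0.45409868  0.08455226]
6328 [-4.29407523e-05 -6.54075613e-03 -3.53105619e-02] [-0.016999   -0.02071071 -0.0539087 ] [ 0.01699602  0.01556715 -0.01000524]
6380 [ 6.61145956e-05 -6.50082195e-03 -3.52832675e-02] [-0.01699526 -0.02056389 -0.0593462 ] [ 0.01699998  0.01517102 -0.0102302 ]
```

View pics/w7.png

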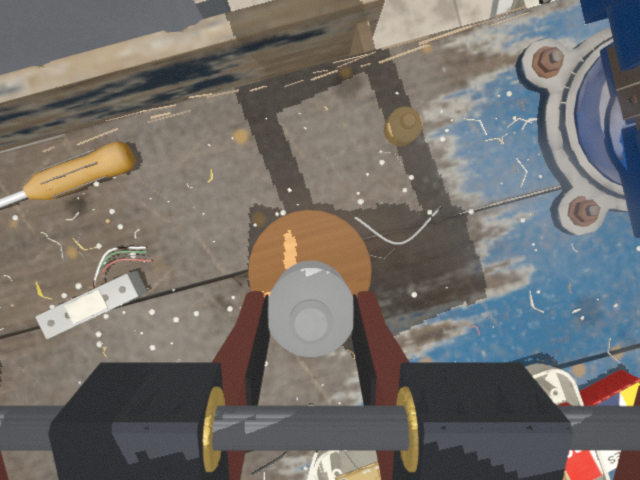

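```bash
cat >> h.py <<'E'
def shoulder(X):
    k=X[(np.hypot(X[:,0],X[:,1])<.03)&(X[:,2]<-.005)&(X[:,2]>-.07)]
    a0=np.array([0,np.sin(PHI)*-1,-np.cos(PHI)])
    return k
E
python3 - <<'E'
from h import *
q=grasp_pose([0,0],0,np.radians(75))[1];R=Ro.from_quat(q).as_matrix();a=R.T@[0,0,1];foot=R.T@(np.array([.4419,.2244,.008])-grasp_pose([.4419,.2244],.008,np.radians(75))[0])
print("axis in tool",a,"foot",foot)
for f in("L0.npy","L1.npy"):
    X=np.load(f)-foot;h=X@a;r=np.linalg.norm(X-np.outer(h,a),axis=1);i=(r<.019)&(h>.034)&(h<.062)
    print(np.histogram(h[i],np.arange(.034,.064,.002))[0])
    S=X[(r>.011)&(r<.016)&(h>.034)&(h<.046)];
    if len(S)>50:
        m,n,s=plane(S);n=n*np.sign(n@a);print("shoulder",len(S),s.sum(),m@a,n,"deg",np.degrees(np.arccos(min(1,n@a))))
    K=X[(r<.012)&(h>.055)];print("knob top h",np.median(K@a),"off-axis",(K.mean(0)-(K.mean(0)@a)*a))
    if len(K)>50: m,n,s=plane(K[(K@a)>np.median(K@a)-.001]);n=n*np.sign(n@a);print("knobtop n",n,np.degrees(np.arccos(min(1,n@a))))
p0=current_position();o=current_orientation()
move_ptp(*final_pose(LC,LN,np.pi,PHI,.08,g=GH));print(current_clock(),current_force())
p,q=final_pose(LC,LN,np.pi,PHI,0,g=GH);print(p,inverse_kinematics(p,q))
servo_line(p,q,rate=.06);sleep(.4)
print(current_position()-p,current_orientation(),q,current_finger_gap(),current_force(),current_qvel(),current_clock())
s,X=knob();np.save("L2.npy",X);cv2.imwrite("pics/w8.png",s["image"])
c=capture("scene");np.savez("s8.npz",W=cloud(c),z=c["range_z"]);cv2.imwrite("pics/s8.png",cv2.resize(c["image"][170:400,250:560],None,fx=2.5,fy=2.5))
E
```

```text
axis in tool [ 0.         -0.25881905 -0.96592583] foot [-3.25260652e-18  6.98811422e-03  7.07999731e-03]
[  35  342 1103 2323  966   44   65   36   73   76  274  894  527   56]
shoulder 2469 1388 0.04109570063403581 [ 0.00401819 -0.25651761 -0.9665312 ] deg 0.26757169314720036
knob top h 0.13357590280475728 off-axis [-2.40992832e-05  1.26826587e-03 -3.39830815e-04]
knobtop n [ 0.00128092 -0.48383282 -0.87515951] 13.936245783496236
[  39  430 1200 2323  790   22   78   30   73   92  306  970  404   63]
shoulder 2461 1398 0.04090617999257502 [ 0.00403821 -0.25862938 -0.96596819] deg 0.23164054062980913
knob top h 0.13348029437035622 off-axis [-2.38888173e-05  1.19633030e-03 -3.20555737e-04]
knobtop n [ 0.00458717 -0.44845445 -0.89379392] 11.647793496312374
18.85 [-0.03014757 -0.5528915  -6.85904709]
[ 0.63161139 -0.23294378  0.17529806] [-0.28228329  0.32994889  1.74830235 -0.44818579  0.72246576 -0.61856925]
[1.27878442e-05 5.08873389e-05 1.05302473e-04] [0.92397201 0.29823401 0.07358465 0.22785411] [0.92399472 0.29820493 0.07352514 0.22781931] 0.03449115640080222 [ 0.63308137  0.07448007 -5.51944501] [-0.00101857  0.00060592 -0.00087404  0.00081209  0.00136792 -0.00121098] 20.7333
```

View pics/s8.png

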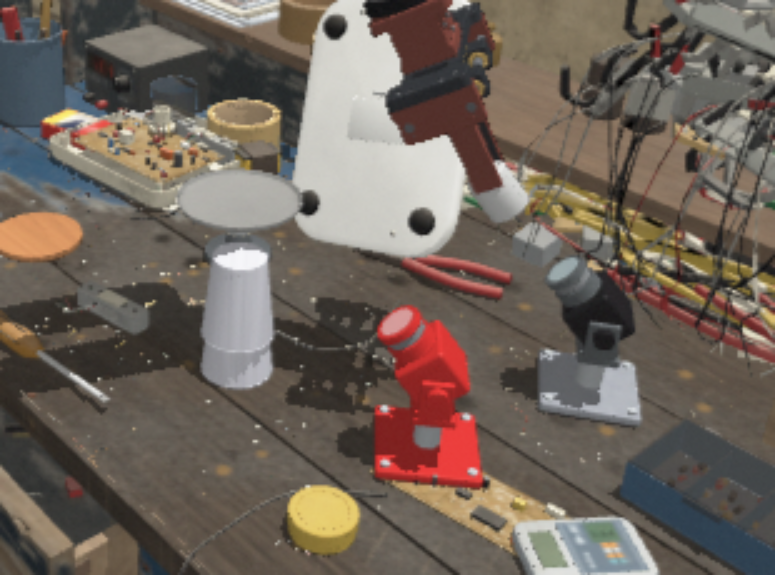

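```bash
python3 - <<'E'
from h import *
q=grasp_pose([0,0],0,np.radians(75))[1];R=Ro.from_quat(q).as_matrix();a=R.T@[0,0,1];foot=np.array([0,.006988,.00708])
Rt=Ro.from_quat(current_orientation()).as_matrix();p=current_position()
s,X2=knob()
for X in(np.load("L1.npy"),X2):
    X=X-foot;h=X@a;r=np.linalg.norm(X-np.outer(h,a),axis=1)
    S=X[(r>.011)&(r<.016)&(h>.034)&(h<.046)];m,n,_=plane(S);n=n*np.sign(n@a)
    K=X[(r<.012)&(h>.055)&(h<.062)];print("sh",m@a,n,"knob",K.mean(0))
print("axis world err deg",np.degrees(np.arccos(min(1,(Rt@n)@LN))),"mid err mm",1e3*(p+Rt@(foot+.029*a)-LC-.1*LN))
d=np.load("scene0.npz");W0=d["W"][d["z"]>0];e=np.load("s8.npz");W1=e["W"][e["z"]>0]
for W in(W0,W1):
    o=W[(W[:,2]>.06)&(W[:,2]<.14)&(np.hypot(*(W[:,:2]-[.67,-.3]).T)<.055)];print("cam",len(o),o.mean(0))
print("upper",fitcup(W1[W1[:,2]>.045],.038,[.465,-.09]),"lower",fitcup(W1[W1[:,2]<.036],0,[.465,-.09]))
t=W1[(np.hypot(*(W1[:,:2]-[.462,-.09]).T)<.022)&(W1[:,2]>.1)&(W1[:,2]<.13)];print("stack top",np.percentile(t[:,2],[50,95]))
print(current_clock(),np.abs(current_qvel()).max())
E
```

```text
sh 0.04090615302937028 [ 0.00403821 -0.25862938 -0.96596819] knob [-0.00015663 -0.01524599 -0.05523733]
sh 0.04062479341910353 [-0.00452823 -0.21075434 -0.97752857] knob [ 0.00026208 -0.01467298 -0.05518456]
axis world err deg 2.8424135954351972 mid err mm [-0.0005734   0.0145693   0.03517568]
cam 909 [ 0.6644393  -0.31095711  0.09995329]
cam 915 [ 0.66438415 -0.311146    0.09982979]
upper (array([ 0.4632053 , -0.09054887]), 733, np.float64(0.0007978227031024653)) lower (array([ 0.46346116, -0.0906667 ]), 309, np.float64(0.0008349430735442309))
stack top [0.1194915  0.12074331]
20.8833 0.0015433863626601288
```

```bash
cat > chk.py <<'E'
from h import *
q=grasp_pose([0,0],0,np.radians(75))[1];R=Ro.from_quat(q).as_matrix();a=R.T@[0,0,1];foot=np.array([0,.006988,.00708])
def meas(X):
    X=X-foot;h=X@a;r=np.linalg.norm(X-np.outer(h,a),axis=1)
    out=[]
    for r1 in(.016,.0175):
        m,n,s=plane(X[(r>.0105)&(r<r1)&(h>.036)&(h<.046)]);n=n*np.sign(n@a);out+=[np.degrees(np.arctan2(n[1],-n[2])),np.degrees(np.arctan2(n[0],-n[2]))]
    K=X[(r<.012)&(h>.055)&(h<.062)];return np.r_[out,K[:,1:].mean(0)*1e3,len(K)]
E
python3 - <<'E'
from chk import *
for f in("L0","L1","L2"): print(f,np.round(meas(np.load(f+".npy")),2))
for i in range(6): print(np.round(meas(knob()[1]),2))
print(current_clock())
E
```

```text
L0 [-1.474e+01  2.100e-01 -1.504e+01  1.200e-01 -1.524e+01 -5.538e+01
  1.475e+03]
L1 [-1.493e+01  2.000e-01 -1.500e+01 -6.000e-02 -1.525e+01 -5.524e+01
  1.444e+03]
L2 [-1.267e+01 -4.100e-01 -1.276e+01 -3.400e-01 -1.473e+01 -5.513e+01
  1.405e+03]
[-1.235e+01 -1.000e-02 -1.253e+01  1.900e-01 -1.474e+01 -5.513e+01
  1.397e+03]
[-1.200e+01 -3.300e-01 -1.241e+01 -2.400e-01 -1.470e+01 -5.514e+01
  1.389e+03]
[-1.215e+01 -4.100e-01 -1.238e+01 -2.000e-01 -1.473e+01 -5.514e+01
  1.400e+03]
[-1.220e+01 -2.200e-01 -1.242e+01  1.000e-02 -1.470e+01 -5.513e+01
  1.386e+03]
[-1.238e+01  1.000e-02 -1.267e+01 -5.000e-02 -1.471e+01 -5.510e+01
  1.390e+03]
[-1.248e+01 -4.000e-02 -1.250e+01 -1.100e-01 -1.469e+01 -5.511e+01
  1.404e+03]
21.1833
```

The weight pivoted about 2.5° between the pads on the way and has been stable since. I'll correct the tool for it.

```bash
python3 - <<'E'
from chk import *
th=np.radians(12.45);a2=np.array([0,-np.sin(th),-np.cos(th)]);mid=foot+.029*a+np.array([0,-.0007,.0004])
_,q=final_pose(LC,LN,np.pi,th);R=Ro.from_quat(q).as_matrix()
print("axis check",R@a2-LN)
p=LC+.1*LN-R@mid;print(p-current_position(),inverse_kinematics(p,q))
servo_line(p,q,rate=.01);sleep(1.0)
M=[]
for i in range(6): M.append(meas(knob()[1])); sleep(.2)
print(np.round(M,2))
R=Ro.from_quat(current_orientation()).as_matrix();t=-np.radians(np.mean(M,0)[[0,2]].mean());n=R@[0,-np.sin(t),-np.cos(t)]
print("axis err deg",np.degrees(np.arccos(min(1,n@LN))),"mid err mm",1e3*(current_position()+R@mid-LC-.1*LN),current_finger_gap(),np.abs(current_qvel()).max(),current_clock())
c=capture("scene");W=cloud(c)[c["range_z"]>0];f=LC+.1*LN
# independent: weight side points from scene camera -> cylinder about LN axis
X=W-f;h=X@LN;v=X-np.outer(h,LN);r=np.linalg.norm(v,axis=1);B=X[(h>-.027)&(h<.0)&(r<.024)]
e=Ro.align_vectors([[0,0,1]],[LN])[0].apply(B)
s=least_squares(lambda x:np.hypot(e[:,0]-x[0],e[:,1]-x[1])-.0185,[0,0],loss="soft_l1",f_scale=.001);print("scene cyl offset mm",s.x*1e3,len(B),"h min",np.percentile(h[r<.017][h[r<.017]>-.05],1))
cv2.imwrite("pics/s9.png",cv2.resize(c["image"][200:330,400:520],(720,600)))
E
```

```text
axis check [5.55111512e-17 1.11022302e-16 0.00000000e+00]
[ 0.0007374  -0.00098216  0.00120384] [-0.26463389  0.32631022  1.77793041 -0.52756252  0.68238261 -0.53465826]
[[-1.195e+01 -5.100e-01 -1.239e+01 -1.800e-01 -1.471e+01 -5.506e+01
   1.414e+03]
 [-1.213e+01 -3.800e-01 -1.229e+01 -1.600e-01 -1.467e+01 -5.512e+01
   1.394e+03]
 [-1.230e+01 -2.800e-01 -1.242e+01 -1.100e-01 -1.470e+01 -5.514e+01
   1.388e+03]
 [-1.189e+01 -3.400e-01 -1.207e+01  9.000e-02 -1.470e+01 -5.507e+01
   1.403e+03]
 [-1.211e+01  6.000e-02 -1.239e+01  3.000e-02 -1.472e+01 -5.513e+01
   1.389e+03]
 [-1.184e+01 -3.800e-01 -1.208e+01 -7.000e-02 -1.464e+01 -5.512e+01
   1.389e+03]]
axis err deg 0.2938747370268372 mid err mm [ 0.02144413 -0.00375739  0.01860684] 0.03474904050996335 0.0018906498491564538 24.0
scene cyl offset mm [-1.08184397 -1.08537506] 221 h min -0.02852211491452661
```

View pics/s9.png

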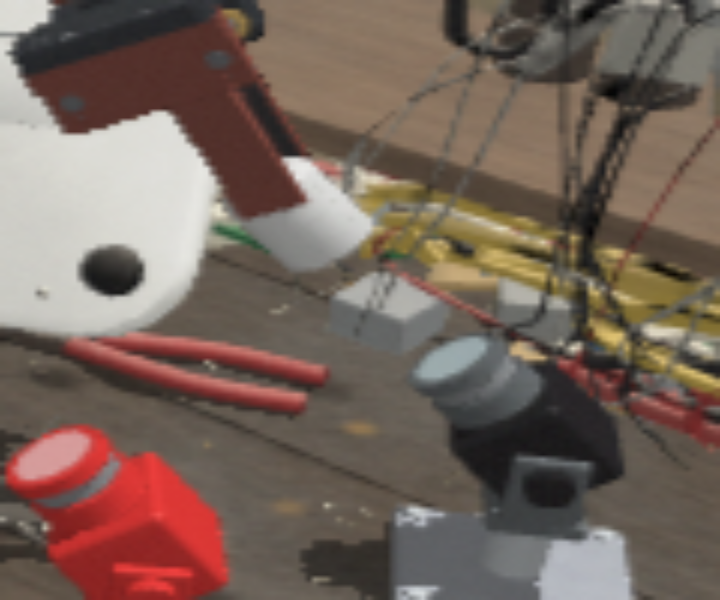

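Aligned and steady, with the weight axis along the lens axis. I'm handing the job in.

```bash
python3 -c "
from bench import *
close_job()"
```

```text
the job is handed in; nothing more can be done
```

The job is done and handed in at about 24 s of the 64 s allowed. The dust cover is nested on the spare, and the arm is holding the weight in front of the black camera with its underside towards the lens.

**Covers:** The pair stands upright where the spare stood. The upper and lower covers are centred within 0.3 mm of each other, and the measured top height is 0.1195 m against 0.118 m expected.

**Grip:** I gripped the weight with the tool pitched 15°, because a grip straight along its axis could not reach the final pose (a wrist joint limit). The weight pivoted about 2.5° between the pads on the way. I corrected the tool for this and it did not creep over the next 2 s.

**Last checks:**
- **Weight axis:** about 0.3° off the lens axis, measured with the wrist camera.
- **Weight middle:** the arm is within 0.1 mm of its target by its own reading. The scene camera disagrees by about 1.5 mm sideways, which is within its roughly 2 mm calibration.
- **Inspection camera:** it had not moved, within 0.2 mm.
- **Other things on the bench:** they looked undisturbed in the pictures; I did not measure them again.

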